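# Pack the sculptor's kit tray in order of use and latch its gate

## Robot

A 6-joint arm with a two-finger parallel gripper is mounted at the origin on the work surface. World frame = base frame: x ahead of the robot, y to its left, z up, the work surface at z = 0. Lengths are in mm, angles in degrees, forces in N, time in s.
With the tool pointing down it reaches from about 200 to 875 mm from the base axis. Payload 3.4 kg.
Tool frame: the origin (TCP) lies on the mounting face of the last link; the fingertips stand 199 mm ahead of it and the grasp point (between the pads) lies 180 mm ahead of it; x points along the fingers, y is the direction in which the jaws open and shut, and the axes are right-handed (so a half turn about x gives the same grasp; the last joint's range is limited). The gripper opens to 94 mm and grips with 3 to 60 N. Pads are 16 mm wide; open, the fingers measure 119 mm over their backs; the gripper's body (75 mm by 177 mm) begins 78 mm behind the grasp point.
Start: joints at [63.942, 15.808, 86.224, -0, 77.962, -6.933], TCP at [188.401, 543.277, 404.693] pointing down, gripper open.
Joint ranges: [-165.64, 165.64], [-43.16, 119.46], [12.63, 154.43], [-67.54, 247.53], [6.08, 155.33], [-154.97, 154.97]. Speed limits (degrees/s): [147.25, 147.25, 180, 180, 180, 180].

## Interface

Orientations are given as [roll, pitch, yaw] about the fixed x, y, z axes, in that order (R = Rz(yaw) Ry(pitch) Rx(roll)).
In Python, from bench import monitor, capture, camera_info, manip gives the robot as it stands.
- The arm moves only by the tool jog_arm, never from a script. Its argument "deltas" is a list of rows, each an object of numbers: "dx", "dy", "dz": the shift along the tool's x, y, z in mm; "yaw": the turn about the tool's x in rad. In form: [{"dx": .., "dy": .., "dz": .., "yaw": ..}, ...]. A call has 1 to 12 rows; each row shifts and turns the commanded pose from where the row before left it, along the tool's axes as they then stand; what a row does not reach is not made up. A row lasts 1/10 s, in which the tool goes at most 50 mm and 8.59 degrees, less where a joint would pass 70% of its speed; a pose out of reach is approached as far as the arm can. A call with a gripper value outside its range is refused whole. "gripper" is the gripper's target within -1 to 1 (shut at 1, half-way at 0, fully open at -1), set as the call begins (left out, the last holds). The fingers move at their own pace and stop on an object; the grip force is fixed at half the most. Time passes only in rows, so rows that do not move let the fingers close. It gives the time, the measured TCP pose, the force and the opening at its end, in the units of the state.
- monitor.state(): the state, without advancing time (a new reading comes with each control period).
- capture(name): name is "scene" or "top" or "wrist"; returns (picture, depth): 400x640x3 uint8, red, green, blue; 400x640 float32, mm along the optical axis (not along the pixel's ray), 0 where there is no reading.
- camera_info(name): a dict with "mtx" (3x3 intrinsics, pixels), "origin" and "rotation" of the camera in the world. Camera axes: x right, y down, z forward; pixel columns grow to the right and rows downward; lengths in mm; the calibration is good to about 2 mm. A picture is of the moment at which its call begins: read the wrist's pose just before it. camera_info takes no time and is no camera call; for the wrist camera it gives the pose at the moment of the call.
- manip.hand_in(): hands the job in, once; it reports no verdict.
The state is a dict: "t": time; "joint_pos": joint angles; "qvel": joint speeds; "joint_torque": joint torques, N m; "tool_pos": TCP position; "orientation": TCP orientation; "ft_force": force on the tool from outside, world axes, zero at the start; "moment": the same for the moment, N m; "width": opening from 0.0 (shut) to 1.0 (fully open).
Only numpy, scipy, OpenCV 4.12 (cv2) and the standard library are available. Lean on these libraries where they do the work, as an engineer would, in place of code of your own. Each camera call takes 0.05 s, during which the arm holds its last target. There are 200 camera calls.

## Task

Pack the kit tray in order of use, starting from the blue-striped end: the black loop tool in the first channel, the pale wooden rib in the second, the red-handled knife in the third, each lying flat along its own channel. The rib stands on edge in the rack: lay it flat on the white plaster bat first and let go of it, then take it up again and lay it in the tray. Only when all three lie in the tray, push the tray's wooden gate fully shut so that its latch snaps in, and leave the green brush and the steel scraper where they are.

Things in the scene. Friction and masses are not known exactly. Their poses are not given: they have to be found in the camera images.
- loop_tool: Loop (trimming) tool: black square handle, brass ferrule, steel wire loop head 26 wide. 165 long along own x, head at +x. Handle 20 wide, 20 tall, from x = -82.5 to +27.5; centre of mass and best grip about x = -20. Origin: centre of the underside, mid-length; z up. It lies on the table, roughly along world x; it, the knife and the brush lie side by side in any order, about 70 apart.
- knife: Modelling knife: red square handle, brass ferrule, flat steel blade 18 wide. 165 long along own x, head at +x. Handle 20 wide, 20 tall, from x = -82.5 to +27.5; centre of mass and best grip about x = -20. Origin: centre of the underside, mid-length; z up. It lies on the table like the loop tool.
- rib: Wooden rib: pale flat plate 120 long (own x), 14 thick (own y), 50 high (own z), about 70 g, a dark round spot on each face. It starts standing on a long edge in one of the rack's two slots, its upper 32 mm clear of the slot. Origin: middle of the long edge on which it first stands. Flat: its own y axis vertical, either face up.
- rib_center (a point): Centre of the rib plate, 25 from its origin along its own z.
- rack: Fixed wooden rack, 100 x 94 footprint, origin under its centre. Two open-topped slots run along its own x at y = -27.5 and +27.5: slot floor 12 above the table, cheeks 8 thick and 90 long up to 30 above the table, 17 between cheeks. One slot holds the rib, the other the scraper.
- bat: Fixed white round plaster bat (a disc), radius 80, top 12 above the table. Origin: centre of the underside. The rib is laid flat here first, its centre over the bat (within 70 of the bat's axis).
- tray: Fixed plywood tray, 240 (own x) by 200 (own y), floor top 4 above the table; origin under its centre. Three channels run along its y, side by side, parted and end-edged by strips only 6 above the floor. A back board 36 tall closes their -y end (inside at y = -96), the gate their +y end (inside at +101 when shut): tools must lie between. Blue stripe at the -x end, nearest the robot. Yaw +-0.12.
- channel1 (a point): Centre of channel 1's floor, at the blue-striped end (tray x = -75). Same axes as the tray. Channels are 71 wide.
- channel2 (a point): Centre of channel 2's floor (tray x = 0).
- channel3 (a point): Centre of channel 3's floor (tray x = +75).
- gate (a joint): Angle of the wooden gate, rad: 0 shut, grows as it swings out on the tray's +y side (clockwise from above); stops at 1.2; starts 0.45 to 0.8. It stays where it is left (light friction). Panel 207 long, 12 thick, from 6 to 50 above the table.
- gate_hinge (a point): On the gate's vertical hinge axis (tray x = +113, y = +101), 28 above the table. Its x axis lies along the gate, pointing away from the free end; its y axis points out of the gate's outer face. The outer face is at y = +12, the free end at x = -215.
- gate_push (a point): Point on the gate's outer face where to push, 160 from the hinge axis, 28 above the table; the gate has no handle. Shutting it against the latch takes about 8 N here in the last few mm.
- latch (a joint): Sprung bevelled latch bolt in the gate's free end, m: 0 fully out, up to 0.012 pressed in. It rides in over the steel strike pin during the last 0.07 rad or so and springs out again behind it (the pin, 8 thick and 46 tall, stands 4 mm outside the free end of the shut gate).
- scraper: Bystander: dark steel scraper, same size as the rib (120 x 14 x 50), standing in the rack's other slot, 55 from the rib. Leave it alone.
- brush: Bystander: brush of the same size as the tools, green handle, lying among them. Leave it alone.
Not all that is in view belongs to the job. Several things have the shape of the loop_tool; the one meant has the colours described above.

How it is judged (in metres and radians):
On the way, in this order (a step that is already met when the one before it is completed fails the run):
1. the rib lies flat on the plaster bat, let go (angle between rib's own z axis and vertical between 1.45 and 1.69 rad and angle between rib's own x axis and vertical between 1.45 and 1.69 rad and horizontal distance between rib_center and bat below 0.07 m and height (world z) of rib_center between 0.012 and 0.027 m and contact force between rib and the fingers below 0.3 N and linear speed of rib below 0.03 m/s), for 0.2 s.
2. loop tool, rib and knife lie in channels 1, 2 and 3, let go, while the gate is still open (x of loop_tool in the frame of channel1 between -0.026 and 0.026 m and y of loop_tool in the frame of channel1 between -0.03 and 0.03 m and z of loop_tool in the frame of channel1 between -0.004 and 0.026 m and angle between loop_tool's own x axis and vertical between 1.47 and 1.67 rad and angle between the x axis of each of loop_tool, rib, knife and the y axis of tray, either way round below 0.33 rad and x of rib_center in the frame of channel2 between -0.02 and 0.02 m and y of rib_center in the frame of channel2 between -0.045 and 0.045 m and z of rib_center in the frame of channel2 between 0 and 0.016 m and angle between rib's own z axis and vertical between 1.45 and 1.69 rad and angle between rib's own x axis and vertical between 1.45 and 1.69 rad and x of knife in the frame of channel3 between -0.026 and 0.026 m and y of knife in the frame of channel3 between -0.03 and 0.03 m and z of knife in the frame of channel3 between -0.004 and 0.026 m and angle between knife's own x axis and vertical between 1.47 and 1.67 rad and linear speed of each of loop_tool, rib, knife below 0.03 m/s and contact force between each of loop_tool, rib, knife and the fingers below 0.3 N and value of joint gate above 0.2 rad), for 0.2 s.
3. the gate is shut and its latch has snapped out behind the pin (value of joint gate below 0.03 rad and value of joint latch below 0.003 m), for 0.2 s.
At the end, for the whole second after the job is handed in: Loop tool, rib, knife flat and at rest in channels 1, 2, 3 (loop tool and knife within 26 mm of the channel centre line, rib 20 mm; 0.33 rad of its direction, either way round); gate under 0.03 rad, latch bolt under 3 mm; brush and scraper within 30 mm of where they began (all of step 3 and x of loop_tool in the frame of channel1 between -0.026 and 0.026 m and y of loop_tool in the frame of channel1 between -0.03 and 0.03 m and z of loop_tool in the frame of channel1 between -0.004 and 0.026 m and angle between loop_tool's own x axis and vertical between 1.47 and 1.67 rad and angle between the x axis of each of loop_tool, rib, knife and the y axis of tray, either way round below 0.33 rad and x of rib_center in the frame of channel2 between -0.02 and 0.02 m and y of rib_center in the frame of channel2 between -0.045 and 0.045 m and z of rib_center in the frame of channel2 between 0 and 0.016 m and angle between rib's own z axis and vertical between 1.45 and 1.69 rad and angle between rib's own x axis and vertical between 1.45 and 1.69 rad and x of knife in the frame of channel3 between -0.026 and 0.026 m and y of knife in the frame of channel3 between -0.03 and 0.03 m and z of knife in the frame of channel3 between -0.004 and 0.026 m and angle between knife's own x axis and vertical between 1.47 and 1.67 rad and linear speed of each of loop_tool, rib, knife below 0.03 m/s and distance of each of scraper, brush from where it was at the start of the episode below 0.03 m); the robot touches nothing.
It fails at once if the steel scraper is knocked away (more than 30 mm) (distance of scraper from where it was at the start of the episode above 0.03 m).
It fails at once if the green brush is knocked away (more than 30 mm) (distance of brush from where it was at the start of the episode above 0.03 m).
It also fails if it takes over 72 s, if anything falls off the work surface, if the arm or the gripper's body presses on something with over 40 N, if the wrist force passes 120 N, or if a joint passes its speed limit or range.

## Working session

There is one attempt and no reset: what is moved stays moved. The work goes in short steps, Python scripts to look and compute and a tool call to move; the robot and the scene stay as the last step left them, time stands still between calls to the robot, and variables do not carry over. Pictures are saved under pics/ and viewed, about 8 in all and at most 12, crops included, and the job is handed in when it is done.

Besides the shell and the picture viewer there is one more tool, called by a JSON object that holds its "name" and its "arguments". jog_arm: Moves the arm, as the interface text tells. Its arguments: {"type":"object","properties":{"deltas":{"type":"array","items":{"type":"object","properties":{"dx":{"type":"number"},"dy":{"type":"number"},"dz":{"type":"number"},"yaw":{"type":"number"}}}},"gripper":{"type":"number"}},"required":["deltas"]}

```bash
mkdir -p pics; cat > h.py <<'E'
import numpy as np, cv2
from bench import monitor, capture, camera_info, manip
def cloud(name):
    im,d=capture(name); c=camera_info(name); K=np.array(c["mtx"]); R=np.array(c["rotation"]); o=np.array(c["origin"])
    v,u=np.mgrid[0:400,0:640]
    P=np.stack([(u-K[0,2])/K[0,0]*d,(v-K[1,2])/K[1,1]*d,d],-1)@R.T+o
    P[d==0]=np.nan
    return im,d,P
def save(n,im): cv2.imwrite(f"pics/{n}.png",cv2.cvtColor(im,cv2.COLOR_RGB2BGR))
E
python3 - <<'E'
from h import *
s=monitor.state(); print({k:np.round(v,3).tolist() for k,v in s.items()})
for n in("top","scene"):
    im,d,P=cloud(n); save(n+"0",im); np.savez(f"{n}0.npz",im=im,P=P)
    c=camera_info(n); print(n,np.round(c["origin"],1),np.round(c["rotation"],3).tolist())
E
```

```text
{'t': 0.0, 'joint_pos': [63.942, 15.847, 86.293, -0.002, 77.961, -6.933], 'qvel': [0.038, -0.023, -0.077, -0.004, 0.002, -0.037], 'joint_torque': [-0.0, -40.459, -23.723, 0.07, 0.035, -0.0], 'tool_pos': [188.315, 543.071, 403.826], 'orientation': [-95.723, 89.898, -114.849], 'ft_force': [0.111, -0.113, -0.236], 'moment': [-0.006, 0.017, -0.014], 'width': 1.001}Traceback (most recent call last):
  File "<stdin>", line 4, in <module>
  File "h.py", line 6, in cloud
    P=np.stack([(u-K[0,2])/K[0,0]*d,(v-K[1,2])/K[1,1]*d,d],-1)@R.T+o
      ~~~~~~~~~~~~~~~~~~~~~~~~~~~~~~~~~~~~~~~~~~~~~~~~~~~~~~~~~~~~^~
ValueError: operands could not be broadcast together with shapes (400,640) (3,)
```

```bash
python3 - <<'E'
from bench import camera_info
for n in("top","scene","wrist"): print(n,camera_info(n))
E
```

```text
top {'mtx': array([[416.11697863,   0.        , 320.61840262],
       [  0.        , 416.11697863, 195.35804114],
       [  0.        ,   0.        ,   1.        ]]), 'origin': array([ 278.21292207, -171.75760116, 1131.58367128]), 'rotation': array([-171.36066988,   -1.22319575,  -89.84464219])}
scene {'mtx': array([[362.79010455,   0.        , 323.39129203],
       [  0.        , 362.79010455, 192.5393238 ],
       [  0.        ,   0.        ,   1.        ]]), 'origin': array([1001.55912321, -430.55469281,  803.19081702]), 'rotation': array([-140.91430585,   -0.87085978,   64.97835029])}
wrist {'mtx': array([[310.37038574,   0.        , 321.06006867],
       [  0.        , 310.37038574, 203.25033222],
       [  0.        ,   0.        ,   1.        ]]), 'origin': array([116.49253974, 567.1969714 , 384.24501618]), 'rotation': array([1.64995630e+02, 1.43697668e-01, 7.08917509e+01])}
```

RPY degrees.

```bash
sed -i 's/R=np.array(c\["rotation"\])/R=Rot.from_euler("xyz",c["rotation"],degrees=True).as_matrix()/; 1a from scipy.spatial.transform import Rotation as Rot' h.py
python3 - <<'E'
from h import *
for n in("top","scene"):
    im,d,P=cloud(n); save(n+"0",im); np.savez(f"{n}0.npz",im=im,P=P)
    print(n, "low-z median", np.nanmedian(P[...,2]), np.round(P[200,320],1))
E
```

```text
top low-z median 0.24074895990520417 [ 428.4 -192.5   63.7]
scene low-z median -1.9794548222300818 [ 454.3 -172.3   26. ]
```

View pics/top0.png

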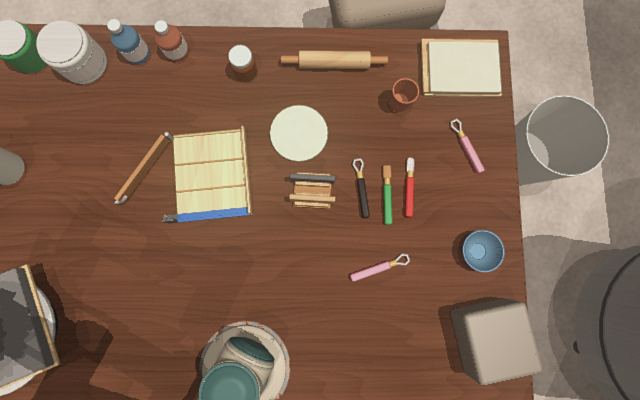

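View pics/scene0.png

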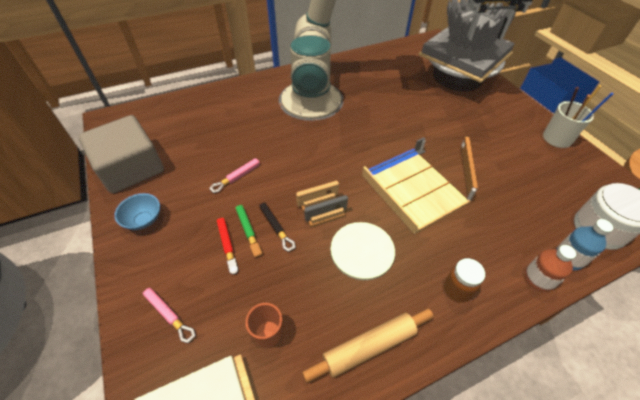

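Top view: loop tool (black) at (363,190), knife (red) at (410,190), brush (green) at (388,195); look-alikes are the pink loop tools at (380,267) and (467,147). Rib is on the near side of the rack at (312,198), scraper at (312,178), bat at (299,133), tray at (210,172), gate from hinge (168,135) to free end (118,202).

```bash
python3 - <<'E'
from h import *
z=np.load("top0.npz"); im,P=z["im"],z["P"]
hsv=cv2.cvtColor(im,cv2.COLOR_RGB2HSV).astype(int); H,S,V=[hsv[...,i] for i in range(3)]
X,Y,Z=[P[...,i] for i in range(3)]
v,u=np.mgrid[0:400,0:640]
def box(a,b,c,d): return (u>=a)&(u<=b)&(v>=c)&(v<=d)
def rep(n,m,s=None):
    p=P[m&np.isfinite(Z)]
    r=cv2.minAreaRect(p[:,:2].astype(np.float32)); print(n,len(p),"c",np.round(r[0],1),"size",np.round(r[1],1),"ang",round(r[2],1),"z med",np.round(np.percentile(p[:,2],[10,50,90]),1))
    q=p[:,:2]-p[:,:2].mean(0); w=np.linalg.svd(q,full_matrices=False)[2][0]; print("   mean",np.round(p[:,:2].mean(0),1),"axis deg",round(np.degrees(np.arctan2(w[1],w[0]))%180,1))
rep("loop all",box(350,372,155,220)&(Z>8))
rep("loop handle",box(355,372,174,220)&(Z>14))
rep("brush all",box(378,396,160,226)&(Z>8))
rep("knife all",box(402,418,155,220)&(Z>8))
rep("knife handle",box(402,418,184,220)&(Z>14)&((H<8)|(H>172))&(S>150))
rep("rib",box(285,340,192,206)&(Z>50))
rep("rib>38",box(285,340,190,206)&(Z>38))
rep("scraper",box(285,340,170,186)&(Z>50))
rep("rack",box(285,340,170,215)&(Z>20)&(Z<36))
rep("bat",box(265,332,100,165)&(Z>7)&(Z<20)&(S<80))
rep("blue",box(165,252,200,230)&(H>95)&(H<125)&(S>120)&(Z>2)&(Z<20))
rep("trayback",box(236,256,120,218)&(Z>28))
rep("tray floor",box(170,256,120,225)&(Z>2)&(Z<14))
rep("gate",box(110,176,130,208)&(Z>40))
rep("pin",box(160,178,212,224)&(Z>30))
E
```

```text
loop all 396 c [ 470.3 -304.8] size [164.4  28.7] ang 5.6 z med [12.2 18.7 22.2]
   mean [ 461.6 -306.5] axis deg 7.3
loop handle 305 c [ 448.7 -309. ] size [120.8  20.5] ang 7.3 z med [16.3 19.6 22.5]
   mean [ 446.3 -308.6] axis deg 7.3
brush all 451 c [ 452.2 -376.3] size [ 21.  163.4] ang 89.9 z med [13.5 18.2 21.9]
   mean [ 450.2 -375.5] axis deg 179.8
knife all 428 c [ 473.2 -437.9] size [ 21.2 163.1] ang 86.4 z med [11.1 18.7 22.2]
   mean [ 468.4 -436.7] axis deg 175.7
knife handle 238 c [ 436.4 -435.6] size [21.2 89.4] ang 86.4 z med [17.1 20.1 23. ]
   mean [ 436.4 -434.7] axis deg 176.2
rib 261 c [ 435.2 -170.5] size [117.6  14.5] ang 86.8 z med [58.1 61.7 64.4]
   mean [ 434.5 -169.7] axis deg 86.8
rib>38 290 c [ 435.  -170.5] size [117.6  14.9] ang 86.8 z med [50.1 61.3 64.3]
   mean [ 433.8 -170.1] axis deg 86.7
scraper 259 c [ 490.2 -171.6] size [115.7  15. ] ang 86.8 z med [57.2 61.5 64.3]
   mean [ 489.1 -171.3] axis deg 87.2
rack 418 c [ 462.3 -171.8] size [115.   89.5] ang 88.3 z med [24.7 29.9 33.1]
   mean [ 457.3 -171.9] axis deg 164.0
bat 2490 c [ 624.3 -133.1] size [157.  158.8] ang 3.4 z med [ 9.8 12.5 15.2]
   mean [ 623.6 -132.8] axis deg 1.6
blue 477 c [395.3  95.4] size [ 20.6 189. ] ang 6.2 z med [ 3.8  6.8 13. ]
   mean [395.3  97.2] axis deg 96.1
trayback 229 c [516.2   7.3] size [240.4   6.8] ang 6.3 z med [32.2 36.2 39. ]
   mean [514.4   6.7] axis deg 6.2
tray floor 6196 c [514.3 102.9] size [299.  240.6] ang 1.4 z med [2.7 5.  8.8]
   mean [505.3 107.4] axis deg 5.7
gate 486 c [520.8 279.4] size [ 17.7 219.3] ang 55.8 z med [43.6 49.5 53. ]
   mean [517.8 279.8] axis deg 146.9
pin 48 c [380.9 203.3] size [14.5 28.4] ang 6.9 z med [36.1 45.7 49.3]
   mean [378.4 204.1] axis deg 82.4
```

```bash
python3 - <<'E'
from h import *
im=np.load("top0.npz")["im"]
a=cv2.resize(im[140:285,280:480],None,fx=4,fy=4,interpolation=cv2.INTER_CUBIC); save("crop",a)
E
```

```text
(no output)
```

View pics/crop.png

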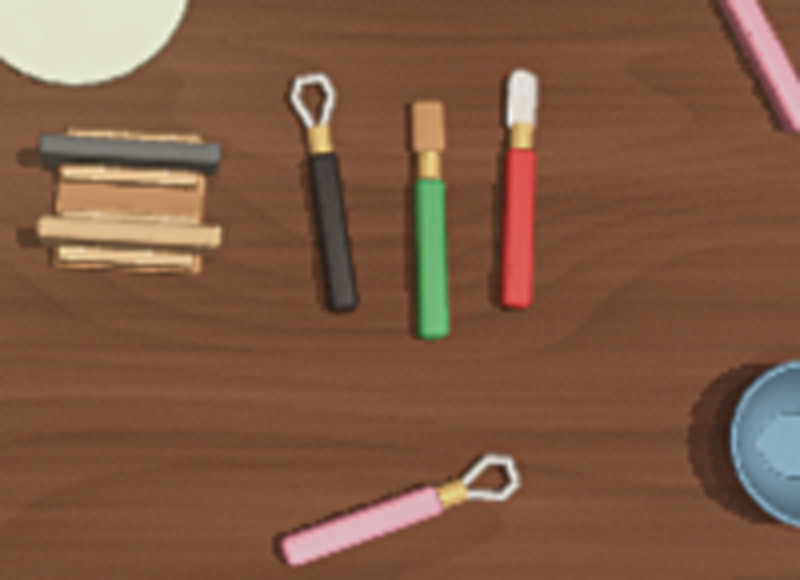

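Confirmed in the crop: black-handled loop tool (left), green brush (mid), red knife (right), rib is the pale plate at the near slot. Measurements agree with the given sizes. Now the planning helper.

```bash
cat >> h.py <<'E'
def plan(x,y,tip,jaw):
    """world goal of grasp axis, fingertip height, jaw direction (deg mod 180) -> yaw (rad) first, then shift in tool axes"""
    s=monitor.state(); R=Rot.from_euler("xyz",s["orientation"],degrees=True).as_matrix()
    j=np.degrees(np.arctan2(R[1,1],R[0,1])); d=(j-jaw+90)%180-90   # + yaw about tool x (down) lowers jaw angle
    R2=R@Rot.from_euler("x",d,degrees=True).as_matrix()
    # tip offset because tool x may not be exactly down
    g=np.array(s["tool_pos"]); t=np.array([x,y,tip+199])
    D=R2.T@(t-g)
    print("t",round(s["t"],2),"tcp",np.round(g,1),"jaw",round(j,1),"j6",round(s["joint_pos"][5],1),"w",round(s["width"],3),"F",np.round(s["ft_force"],1),"| yaw",round(np.radians(d),3),"d",np.round(D,1),"dist",round(np.linalg.norm(D)))
E
python3 - <<'E'
from h import *
plan(435,-170.5,120,-3.2)
E
```

```text
t 0.15 tcp [188.3 543.1 404. ] jaw 70.9 j6 -6.9 w 0.997 F [-0.6 -0.4  0.3] | yaw 1.293 d [ 85.8 286.1 698.6] dist 760
```

{"name": "jog_arm", "arguments": {"deltas": [{"yaw":0.13},{"yaw":0.13},{"yaw":0.13},{"yaw":0.13},{"yaw":0.13},{"yaw":0.13},{"yaw":0.13},{"yaw":0.13},{"yaw":0.13},{"yaw":0.123},{},{}], "gripper": 0.1}}

```text
invalid input
```

```bash
python3 -c "
from h import *
plan(435,-170.5,120,-3.2)"
```

```text
t 0.15 tcp [188.3 543.1 404. ] jaw 70.9 j6 -6.9 w 0.997 F [-0.6 -0.4  0.3] | yaw 1.293 d [ 85.8 286.1 698.6] dist 760
```

{"name": "jog_arm", "arguments": {"deltas": [{"yaw":0.13},{"yaw":0.13},{"yaw":0.13},{"yaw":0.13},{"yaw":0.13},{"yaw":0.13},{"yaw":0.13},{"yaw":0.13},{"yaw":0.13},{"yaw":0.123},{"dx":0},{"dx":0}], "gripper": 0.1}}

```text
invalid input
```

```bash
python3 -c "
from h import *
plan(435,-170.5,120,-3.2)"
```

```text
t 0.15 tcp [188.3 543.1 404. ] jaw 70.9 j6 -6.9 w 0.997 F [-0.6 -0.4  0.3] | yaw 1.293 d [ 85.8 286.1 698.6] dist 760
```

All four keys are probably needed in each row.

{"name": "jog_arm", "arguments": {"deltas": [{"dx":0,"dy":0,"dz":0,"yaw":0.13},{"dx":0,"dy":0,"dz":0,"yaw":0.13},{"dx":0,"dy":0,"dz":0,"yaw":0.13},{"dx":0,"dy":0,"dz":0,"yaw":0.13},{"dx":0,"dy":0,"dz":0,"yaw":0.13},{"dx":0,"dy":0,"dz":0,"yaw":0.13},{"dx":0,"dy":0,"dz":0,"yaw":0.13},{"dx":0,"dy":0,"dz":0,"yaw":0.13},{"dx":0,"dy":0,"dz":0,"yaw":0.13},{"dx":0,"dy":0,"dz":0,"yaw":0.123},{"dx":0,"dy":0,"dz":0,"yaw":0},{"dx":0,"dy":0,"dz":0,"yaw":0}], "gripper": 0.1}}

```text
t: 1.35
tool_pos: [188.8, 542.4, 404.3]
orientation: [17.6, 89.8, -75.4]
ft_force: [2.9, -5.1, 1.5]
width: 0.452
```

```bash
python3 -c "
from h import *
plan(435,-170.5,120,-3.2)"
```

```text
t 1.35 tcp [188.8 542.4 404.3] jaw -3.1 j6 67.0 w 0.452 F [ 2.9 -5.1  1.5] | yaw 0.003 d [ 87.9 285.5 697.7] dist 759
```

{"name": "jog_arm", "arguments": {"deltas": [{"dx":4.4,"dy":14.3,"dz":34.9,"yaw":0},{"dx":4.4,"dy":14.3,"dz":34.9,"yaw":0},{"dx":4.4,"dy":14.3,"dz":34.9,"yaw":0},{"dx":4.4,"dy":14.3,"dz":34.9,"yaw":0},{"dx":4.4,"dy":14.3,"dz":34.9,"yaw":0},{"dx":4.4,"dy":14.3,"dz":34.9,"yaw":0},{"dx":4.4,"dy":14.3,"dz":34.9,"yaw":0},{"dx":4.4,"dy":14.3,"dz":34.9,"yaw":0},{"dx":4.4,"dy":14.3,"dz":34.9,"yaw":0},{"dx":4.4,"dy":14.3,"dz":34.9,"yaw":0},{"dx":4.4,"dy":14.3,"dz":34.9,"yaw":0},{"dx":4.4,"dy":14.3,"dz":34.9,"yaw":0}]}}

```text
t: 2.55
tool_pos: [336.9, 114.6, 352.0]
orientation: [133.3, 89.8, 40.2]
ft_force: [0.4, -0.1, -0.3]
width: 0.449
```

{"name": "jog_arm", "arguments": {"deltas": [{"dx":4.4,"dy":14.3,"dz":34.9,"yaw":0},{"dx":4.4,"dy":14.3,"dz":34.9,"yaw":0},{"dx":4.4,"dy":14.3,"dz":34.9,"yaw":0},{"dx":4.4,"dy":14.3,"dz":34.9,"yaw":0},{"dx":4.4,"dy":14.3,"dz":34.9,"yaw":0},{"dx":4.4,"dy":14.3,"dz":34.9,"yaw":0},{"dx":4.4,"dy":14.3,"dz":34.9,"yaw":0},{"dx":4.4,"dy":14.3,"dz":34.9,"yaw":0},{"dx":0,"dy":0,"dz":0,"yaw":0},{"dx":0,"dy":0,"dz":0,"yaw":0},{"dx":0,"dy":0,"dz":0,"yaw":0}]}}

```text
t: 3.65
tool_pos: [434.7, -168.7, 316.6]
orientation: [177.0, 89.9, 83.8]
ft_force: [-1.3, 0.7, 0.2]
width: 0.447
```

```bash
python3 -c "
from h import *
plan(435,-170.5,36,-3.2)"
```

```text
t 3.65 tcp [ 434.7 -168.7  316.6] jaw -3.2 j6 -26.7 w 0.447 F [-1.3  0.7  0.2] | yaw 0.001 d [81.6  0.4  1.8] dist 82
```

{"name": "jog_arm", "arguments": {"deltas": [{"dx":0,"dy":0.4,"dz":1.8,"yaw":0},{"dx":20,"dy":0,"dz":0,"yaw":0},{"dx":20,"dy":0,"dz":0,"yaw":0},{"dx":20,"dy":0,"dz":0,"yaw":0},{"dx":12,"dy":0,"dz":0,"yaw":0},{"dx":9,"dy":0,"dz":0,"yaw":0},{"dx":0,"dy":0,"dz":0,"yaw":0},{"dx":0,"dy":0,"dz":0,"yaw":0}]}}

```text
t: 4.45
tool_pos: [435.4, -171.2, 236.1]
orientation: [74.1, 90.0, -19.1]
ft_force: [0.3, -0.3, -0.2]
width: 0.447
```

{"name": "jog_arm", "arguments": {"deltas": [{"dx":0,"dy":0,"dz":0,"yaw":0},{"dx":0,"dy":0,"dz":0,"yaw":0},{"dx":0,"dy":0,"dz":0,"yaw":0},{"dx":0,"dy":0,"dz":0,"yaw":0},{"dx":0,"dy":0,"dz":0,"yaw":0}], "gripper": 1}}

```text
t: 4.95
tool_pos: [435.3, -171.5, 235.9]
orientation: [76.6, 90.0, -16.6]
ft_force: [0.1, 0.8, 1.7]
width: 0.144
```

```bash
python3 -c "
from h import *
plan(594,-133,36,-3.2)"
```

```text
t 4.95 tcp [ 435.3 -171.5  235.9] jaw -3.2 j6 -26.8 w 0.144 F [0.1 0.8 1.7] | yaw -0.0 d [  1.  156.3 -47.3] dist 163
```

{"name": "jog_arm", "arguments": {"deltas": [{"dx":-15,"dy":0,"dz":0,"yaw":0},{"dx":-25,"dy":0,"dz":0,"yaw":0},{"dx":-25,"dy":0,"dz":0,"yaw":0},{"dx":0,"dy":25,"dz":-7.5,"yaw":0},{"dx":0,"dy":30,"dz":-9,"yaw":0},{"dx":0,"dy":30,"dz":-9,"yaw":0},{"dx":0,"dy":30,"dz":-9,"yaw":0},{"dx":0,"dy":25,"dz":-8,"yaw":0},{"dx":0,"dy":16,"dz":-4.8,"yaw":0},{"dx":0,"dy":0,"dz":0,"yaw":0},{"dx":0,"dy":0,"dz":0,"yaw":0}]}}

```text
t: 6.05
tool_pos: [593.0, -132.9, 300.0]
orientation: [-96.9, 89.9, 169.9]
ft_force: [-0.6, 0.1, -1.1]
width: 0.146
```

```bash
python3 -c "
from h import *
plan(594,-133,37,-3.2)"
```

```text
t 6.05 tcp [ 593.  -132.9  300. ] jaw -3.2 j6 -16.0 w 0.146 F [-0.6  0.1 -1.1] | yaw 0.0 d [64.   1.1  0.1] dist 64
```

{"name": "jog_arm", "arguments": {"deltas": [{"dx":20,"dy":1,"dz":0,"yaw":0},{"dx":20,"dy":0,"dz":0,"yaw":0},{"dx":12,"dy":0,"dz":0,"yaw":0},{"dx":6,"dy":0,"dz":0,"yaw":0},{"dx":3,"dy":0,"dz":0,"yaw":0},{"dx":2,"dy":0,"dz":0,"yaw":0},{"dx":0.5,"dy":0,"dz":0,"yaw":0},{"dx":0,"dy":0,"dz":0,"yaw":0},{"dx":0,"dy":0,"dz":0,"yaw":0}]}}

```text
t: 6.95
tool_pos: [594.8, -133.0, 237.6]
orientation: [79.2, 89.9, -14.0]
ft_force: [-0.1, 0.3, -0.7]
width: 0.146
```

{"name": "jog_arm", "arguments": {"deltas": [{"dx":0.8,"dy":0,"dz":0,"yaw":0},{"dx":0.5,"dy":0,"dz":0,"yaw":0},{"dx":0,"dy":0,"dz":0,"yaw":0},{"dx":0,"dy":0,"dz":0,"yaw":0}]}}

```text
t: 7.35
tool_pos: [594.7, -133.0, 235.9]
orientation: [99.8, 90.0, 6.6]
ft_force: [-0.1, 0.7, 0.1]
width: 0.145
```

{"name": "jog_arm", "arguments": {"deltas": [{"dx":0,"dy":0,"dz":0,"yaw":0},{"dx":0,"dy":0,"dz":0,"yaw":0},{"dx":0,"dy":0,"dz":0,"yaw":0},{"dx":0,"dy":0,"dz":0,"yaw":0},{"dx":0,"dy":0,"dz":0,"yaw":0}], "gripper": -0.3}}

```text
t: 7.85
tool_pos: [594.6, -133.0, 235.9]
orientation: [127.8, 90.0, 34.6]
ft_force: [0.5, 0.1, -0.7]
width: 0.537
```

```bash
python3 -c "
from h import *
plan(594,-133,50,-3.2)
im,d,P=cloud('wrist'); save('w1',im)"
```

```text
t 7.85 tcp [ 594.6 -133.   235.9] jaw -3.2 j6 -15.9 w 0.537 F [ 0.5  0.1 -0.7] | yaw -0.0 d [-13.1  -0.6   0. ] dist 13
```

View pics/w1.png

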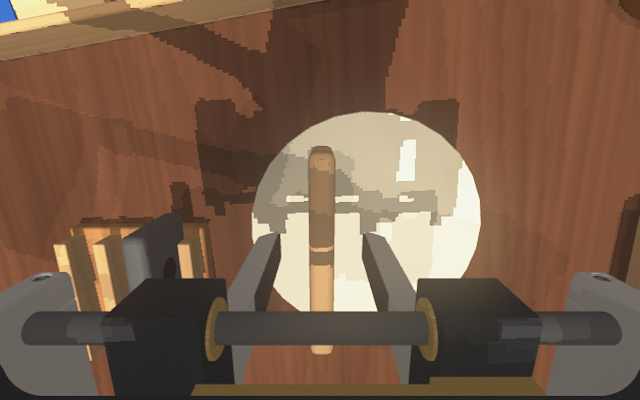

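The rib stands on the bat (image columns 310–335, rows 150–350), free between the fingers. Now I'll tip it toward +x with the near finger.

{"name": "jog_arm", "arguments": {"deltas": [{"dx":-12,"dy":0,"dz":0,"yaw":0},{"dx":0,"dy":5,"dz":0,"yaw":0},{"dx":0,"dy":5,"dz":0,"yaw":0},{"dx":0,"dy":5,"dz":0,"yaw":0},{"dx":0,"dy":3,"dz":0,"yaw":0},{"dx":0,"dy":3,"dz":0,"yaw":0},{"dx":0,"dy":3,"dz":0,"yaw":0},{"dx":0,"dy":3,"dz":0,"yaw":0},{"dx":0,"dy":3,"dz":0,"yaw":0},{"dx":0,"dy":3,"dz":0,"yaw":0},{"dx":0,"dy":3,"dz":0,"yaw":0},{"dx":0,"dy":3,"dz":0,"yaw":0}]}}

```text
t: 9.1
tool_pos: [633.8, -135.2, 247.9]
orientation: [141.3, 90.0, 48.1]
ft_force: [-0.1, 0.0, 0.3]
width: 0.646
```

{"name": "jog_arm", "arguments": {"deltas": [{"dx":0,"dy":3,"dz":0,"yaw":0},{"dx":0,"dy":3,"dz":0,"yaw":0},{"dx":-20,"dy":0,"dz":0,"yaw":0},{"dx":-30,"dy":0,"dz":0,"yaw":0},{"dx":0,"dy":0,"dz":0,"yaw":0},{"dx":0,"dy":0,"dz":0,"yaw":0}], "gripper": -1}}

```text
t: 9.7
tool_pos: [639.6, -135.5, 298.3]
orientation: [79.1, 89.9, -14.1]
ft_force: [0.5, 0.1, 0.2]
width: 0.999
```

```bash
python3 -c "
from h import *
plan(624,-133,50,-3.2)
im,d,P=cloud('wrist'); save('w2',im); np.savez('w2.npz',im=im,P=P)
im,d,P=cloud('top'); np.savez('top2.npz',im=im,P=P); save('t2',im)"
```

```text
t 9.7 tcp [ 639.6 -135.5  298.3] jaw -3.2 j6 -14.9 w 0.999 F [0.5 0.1 0.2] | yaw -0.0 d [ 49.3 -15.8  -1.7] dist 52
```

View pics/w2.png

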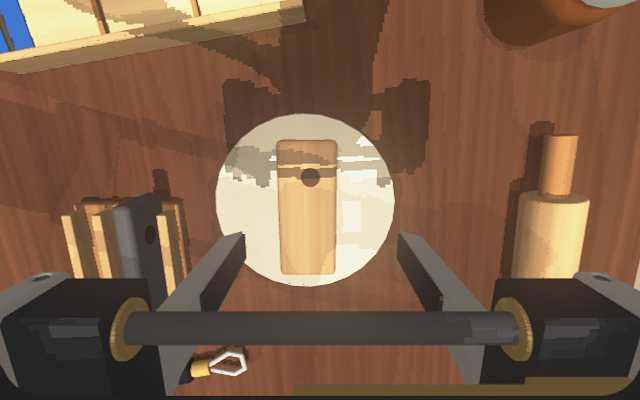

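The rib lies flat on the bat (277–337, 140–275). Measuring it.

```bash
python3 - <<'E'
from h import *
for n in("w2","top2"):
    P=np.load(n+".npz")["P"]; im=np.load(n+".npz")["im"]
    hsv=cv2.cvtColor(im,cv2.COLOR_RGB2HSV)
    r=np.hypot(P[...,0]-624,P[...,1]+133)
    m=(r<85)&(P[...,2]>19)&(P[...,2]<34)
    if n=="w2":
        v,u=np.mgrid[0:400,0:640]; m&=(u>265)&(u<350)&(v<290)
    p=P[m]; q=cv2.minAreaRect(p[:,:2].astype(np.float32)); print(n,len(p),q,np.percentile(p[:,2],[10,50,90]).round(1))
E
```

```text
w2 7809 ((626.3893432617188, -135.14601135253906), (118.94750213623047, 50.0746955871582), 86.91104888916016) [24.2 25.3 26.2]
top2 243 ((609.4420166015625, -156.02081298828125), (53.972171783447266, 99.66336059570312), 34.128150939941406) [22.7 25.8 28.6]
```

{"name": "jog_arm", "arguments": {"deltas": [{"dx":20,"dy":-13.2,"dz":-1,"yaw":0},{"dx":25,"dy":0,"dz":0,"yaw":0},{"dx":20,"dy":0,"dz":0,"yaw":0},{"dx":10,"dy":0,"dz":0,"yaw":0},{"dx":5,"dy":0,"dz":0,"yaw":0},{"dx":0,"dy":0,"dz":0,"yaw":0},{"dx":0,"dy":0,"dz":0,"yaw":0}]}}

```text
t: 10.5
tool_pos: [626.8, -133.9, 218.4]
orientation: [80.0, 89.9, -13.2]
ft_force: [0.1, -0.3, 0.5]
width: 1.0
```

```bash
python3 -c "
from h import *
plan(626.4,-135.1,19.2,-3.1)"
```

```text
t 10.5 tcp [ 626.8 -133.9  218.4] jaw -3.2 j6 -15.1 w 1.0 F [ 0.1 -0.3  0.5] | yaw -0.002 d [ 0.2 -0.3  1.2] dist 1
```

Close, then lift.

{"name": "jog_arm", "arguments": {"deltas": [{"dx":0.2,"dy":-0.3,"dz":1.2,"yaw":0},{"dx":0,"dy":0,"dz":0,"yaw":0},{"dx":0,"dy":0,"dz":0,"yaw":0},{"dx":0,"dy":0,"dz":0,"yaw":0},{"dx":0,"dy":0,"dz":0,"yaw":0},{"dx":0,"dy":0,"dz":0,"yaw":0},{"dx":-15,"dy":0,"dz":0,"yaw":0},{"dx":-25,"dy":0,"dz":0,"yaw":0},{"dx":-30,"dy":0,"dz":0,"yaw":0},{"dx":0,"dy":0,"dz":0,"yaw":0},{"dx":0,"dy":0,"dz":0,"yaw":0}], "gripper": 1}}

```text
t: 11.6
tool_pos: [626.0, -134.9, 287.9]
orientation: [79.3, 89.9, -13.9]
ft_force: [0.6, 0.4, -0.9]
width: 0.525
```

```bash
python3 -c "
from h import *
plan(505,105,89,6.3)"
```

```text
t 11.6 tcp [ 626.  -134.9  287.9] jaw -3.2 j6 -15.2 w 0.525 F [ 0.6  0.4 -0.9] | yaw -0.166 d [  -0.3  -93.9 -251.8] dist 269
```

{"name": "jog_arm", "arguments": {"deltas": [{"dx":0,"dy":0,"dz":0,"yaw":-0.083},{"dx":0,"dy":0,"dz":0,"yaw":-0.083},{"dx":0,"dy":-11.7,"dz":-31.5,"yaw":0},{"dx":0,"dy":-11.7,"dz":-31.5,"yaw":0},{"dx":0,"dy":-11.7,"dz":-31.5,"yaw":0},{"dx":0,"dy":-11.7,"dz":-31.5,"yaw":0},{"dx":0,"dy":-11.7,"dz":-31.5,"yaw":0},{"dx":0,"dy":-11.7,"dz":-31.5,"yaw":0},{"dx":0,"dy":-11.7,"dz":-31.5,"yaw":0},{"dx":0,"dy":-12,"dz":-31.5,"yaw":0},{"dx":0,"dy":0,"dz":0,"yaw":0},{"dx":0,"dy":0,"dz":0,"yaw":0}]}}

```text
t: 12.8
tool_pos: [504.4, 105.6, 286.5]
orientation: [-79.1, 89.9, -162.7]
ft_force: [0.8, -0.2, -0.4]
width: 0.528
```

```bash
python3 - <<'E'
from h import *
plan(505,105,12,6.3)
im,d,P=cloud('wrist'); save('w3',im); np.savez('w3.npz',im=im,P=P)
E
```

```text
t 12.8 tcp [504.4 105.6 286.5] jaw 6.4 j6 -2.3 w 0.528 F [ 0.8 -0.2 -0.4] | yaw 0.002 d [75.5  0.7  0.6] dist 76
```

View pics/w3.png

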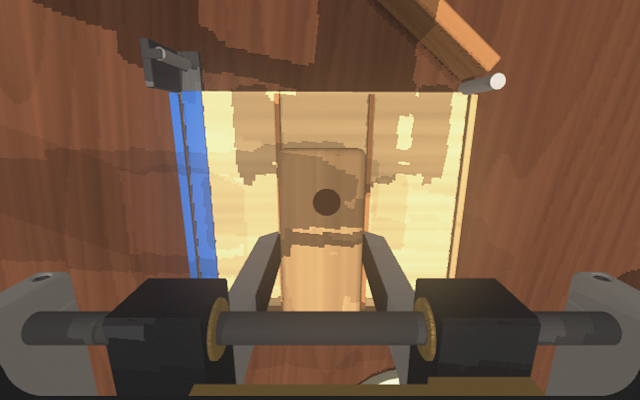

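Rib (282–365) is centred between the channel-2 strips (278/371). Lowering and releasing.

{"name": "jog_arm", "arguments": {"deltas": [{"dx":20,"dy":0.7,"dz":0.6,"yaw":0},{"dx":25,"dy":0,"dz":0,"yaw":0},{"dx":15,"dy":0,"dz":0,"yaw":0},{"dx":8,"dy":0,"dz":0,"yaw":0},{"dx":4,"dy":0,"dz":0,"yaw":0},{"dx":2,"dy":0,"dz":0,"yaw":0},{"dx":1,"dy":0,"dz":0,"yaw":0},{"dx":0,"dy":0,"dz":0,"yaw":0},{"dx":0,"dy":0,"dz":0,"yaw":0}]}}

```text
t: 13.75
tool_pos: [506.0, 104.7, 213.2]
orientation: [90.6, 89.9, 6.9]
ft_force: [0.4, -0.1, -0.2]
width: 0.527
```

{"name": "jog_arm", "arguments": {"deltas": [{"dx":0,"dy":0,"dz":0,"yaw":0},{"dx":0,"dy":0,"dz":0,"yaw":0},{"dx":0,"dy":0,"dz":0,"yaw":0},{"dx":-15,"dy":0,"dz":0,"yaw":0},{"dx":-30,"dy":0,"dz":0,"yaw":0},{"dx":-40,"dy":0,"dz":0,"yaw":0},{"dx":0,"dy":0,"dz":0,"yaw":0},{"dx":0,"dy":0,"dz":0,"yaw":0}], "gripper": -0.35}}

```text
t: 14.55
tool_pos: [505.9, 104.7, 298.5]
orientation: [89.5, 89.9, 5.8]
ft_force: [0.6, -0.5, -0.1]
width: 0.676
```

```bash
python3 - <<'E'
from h import *
plan(450.5,-308.5,100,97.3)
im,d,P=cloud('wrist'); np.savez('w4.npz',im=im,P=P); save('w4',im)
v,u=np.mgrid[0:400,0:640]
q=(P-[505,105,4])@Rot.from_euler('z',6.3,degrees=True).as_matrix()
m=(abs(q[...,0])<34)&(abs(q[...,1])<95)&(q[...,2]>9.5)&(q[...,2]<22)&(v<310)
p=q[m]; print(len(p),cv2.minAreaRect(p[:,:2].astype(np.float32)),np.percentile(p[:,2],[5,50,95]))
E
```

```text
t 14.55 tcp [505.9 104.7 298.5] jaw 6.3 j6 -2.3 w 0.676 F [ 0.6 -0.5 -0.1] | yaw 1.553 d [ -0.8 402.8 107.4] dist 417
7330 ((-0.5413951873779297, -1.3680381774902344), (49.797035217285156, 119.28304290771484), 0.049569010734558105) [11.6596989  13.20717004 14.38763269]
```

Rib is in channel 2 (offset −0.5, −1.4 mm, flat). Next, the loop tool.

{"name": "jog_arm", "arguments": {"deltas": [{"dx":0,"dy":0,"dz":0,"yaw":0.13},{"dx":0,"dy":0,"dz":0,"yaw":0.13},{"dx":0,"dy":0,"dz":0,"yaw":0.13},{"dx":0,"dy":0,"dz":0,"yaw":0.13},{"dx":0,"dy":0,"dz":0,"yaw":0.13},{"dx":0,"dy":0,"dz":0,"yaw":0.13},{"dx":0,"dy":0,"dz":0,"yaw":0.13},{"dx":0,"dy":0,"dz":0,"yaw":0.13},{"dx":0,"dy":0,"dz":0,"yaw":0.13},{"dx":0,"dy":0,"dz":0,"yaw":0.13},{"dx":0,"dy":0,"dz":0,"yaw":0.13},{"dx":0,"dy":0,"dz":0,"yaw":0.123}], "gripper": 0.1}}

```text
t: 15.8
tool_pos: [505.1, 104.6, 295.7]
orientation: [-4.0, 89.8, -176.9]
ft_force: [0.3, -0.2, -0.8]
width: 0.447
```

{"name": "jog_arm", "arguments": {"deltas": [{"dx":0,"dy":20,"dz":5.4,"yaw":0},{"dx":0,"dy":40,"dz":10.7,"yaw":0},{"dx":0,"dy":40,"dz":10.7,"yaw":0},{"dx":0,"dy":40,"dz":10.7,"yaw":0},{"dx":0,"dy":40,"dz":10.7,"yaw":0},{"dx":0,"dy":40,"dz":10.7,"yaw":0},{"dx":0,"dy":40,"dz":10.7,"yaw":0},{"dx":0,"dy":40,"dz":10.7,"yaw":0},{"dx":0,"dy":40,"dz":10.7,"yaw":0},{"dx":0,"dy":40,"dz":10.7,"yaw":0},{"dx":0,"dy":22,"dz":5.7,"yaw":0},{"dx":0,"dy":0,"dz":0,"yaw":0}]}}

```text
t: 17.0
tool_pos: [449.8, -310.4, 295.6]
orientation: [-32.2, 89.9, 154.9]
ft_force: [0.3, 0.6, -0.2]
width: 0.446
```

```bash
python3 -c "
from h import *
plan(450.5,-308.5,4,97.3)"
```

```text
t 17.0 tcp [ 449.8 -310.4  295.6] jaw -82.9 j6 41.0 w 0.446 F [ 0.3  0.6 -0.2] | yaw -0.003 d [92.6 -1.6 -1.1] dist 93
```

{"name": "jog_arm", "arguments": {"deltas": [{"dx":20,"dy":-1.5,"dz":-1,"yaw":0},{"dx":25,"dy":0,"dz":0,"yaw":0},{"dx":20,"dy":0,"dz":0,"yaw":0},{"dx":14,"dy":0,"dz":0,"yaw":0},{"dx":8,"dy":0,"dz":0,"yaw":0},{"dx":4,"dy":0,"dz":0,"yaw":0},{"dx":0,"dy":0,"dz":0,"yaw":0},{"dx":0,"dy":0,"dz":0,"yaw":0}]}}

```text
t: 17.8
tool_pos: [451.6, -306.0, 207.1]
orientation: [142.7, 90.0, -30.0]
ft_force: [-0.1, -0.2, 0.2]
width: 0.445
```

{"name": "jog_arm", "arguments": {"deltas": [{"dx":0,"dy":0,"dz":0,"yaw":0},{"dx":0,"dy":0,"dz":0,"yaw":0},{"dx":0,"dy":0,"dz":0,"yaw":0},{"dx":0,"dy":0,"dz":0,"yaw":0},{"dx":-15,"dy":0,"dz":0,"yaw":0},{"dx":-30,"dy":0,"dz":0,"yaw":0},{"dx":-40,"dy":0,"dz":0,"yaw":0},{"dx":0,"dy":0,"dz":0,"yaw":0}], "gripper": 1}}

```text
t: 18.6
tool_pos: [452.7, -307.3, 296.4]
orientation: [133.0, 89.4, -39.7]
ft_force: [1.0, -0.2, -1.3]
width: 0.212
```

```bash
python3 -c "
from h import *
# channel1 y=-20
R=Rot.from_euler('z',6.3,degrees=True).as_matrix()
print(np.array([505,105,0])+R@[-75,-20,0],np.array([505,105,0])+R@[75,-20,0])
p=np.array([505,105,0])+R@[-75,-20,0]
plan(p[0],p[1],86,6.3)"
```

```text
[432.64761456  76.89070756   0.        ] [581.74175788  93.35085422   0.        ]
t 18.6 tcp [ 452.7 -307.3  296.4] jaw -82.7 j6 41.2 w 0.212 F [ 1.  -0.2 -1.3] | yaw -1.553 d [   8.8   22.1 -384.1] dist 385
```

{"name": "jog_arm", "arguments": {"deltas": [{"dx":0,"dy":0,"dz":0,"yaw":-0.13},{"dx":0,"dy":0,"dz":0,"yaw":-0.13},{"dx":0,"dy":0,"dz":0,"yaw":-0.13},{"dx":0,"dy":0,"dz":0,"yaw":-0.13},{"dx":0,"dy":0,"dz":0,"yaw":-0.13},{"dx":0,"dy":0,"dz":0,"yaw":-0.13},{"dx":0,"dy":0,"dz":0,"yaw":-0.13},{"dx":0,"dy":0,"dz":0,"yaw":-0.13},{"dx":0,"dy":0,"dz":0,"yaw":-0.13},{"dx":0,"dy":0,"dz":0,"yaw":-0.13},{"dx":0,"dy":0,"dz":0,"yaw":-0.13},{"dx":0,"dy":0,"dz":0,"yaw":-0.123}]}}

```text
t: 19.8
tool_pos: [450.9, -305.8, 290.6]
orientation: [-143.9, 89.9, 132.7]
ft_force: [1.1, -0.1, -0.3]
width: 0.21
```

{"name": "jog_arm", "arguments": {"deltas": [{"dx":0,"dy":2.2,"dz":-38.4,"yaw":0},{"dx":0,"dy":2.2,"dz":-38.4,"yaw":0},{"dx":0,"dy":2.2,"dz":-38.4,"yaw":0},{"dx":0,"dy":2.2,"dz":-38.4,"yaw":0},{"dx":0,"dy":2.2,"dz":-38.4,"yaw":0},{"dx":0,"dy":2.2,"dz":-38.4,"yaw":0},{"dx":0,"dy":2.2,"dz":-38.4,"yaw":0},{"dx":0,"dy":2.2,"dz":-38.4,"yaw":0},{"dx":0,"dy":2.2,"dz":-38.4,"yaw":0},{"dx":0,"dy":2.2,"dz":-38.4,"yaw":0},{"dx":0,"dy":0,"dz":0,"yaw":0},{"dx":0,"dy":0,"dz":0,"yaw":0}]}}

```text
t: 21.0
tool_pos: [430.5, 78.5, 291.1]
orientation: [-71.4, 89.9, -154.9]
ft_force: [0.2, -0.1, 0.4]
width: 0.213
```

```bash
python3 - <<'E'
from h import *
plan(432.6,76.9,12,6.3)
im,d,P=cloud('wrist'); np.savez('w5.npz',im=im,P=P); save('w5',im)
E
```

```text
t 21.0 tcp [430.5  78.5 291.1] jaw 6.5 j6 -5.2 w 0.213 F [ 0.2 -0.1  0.4] | yaw 0.003 d [80.1  2.   1.8] dist 80
```

View pics/w5.png

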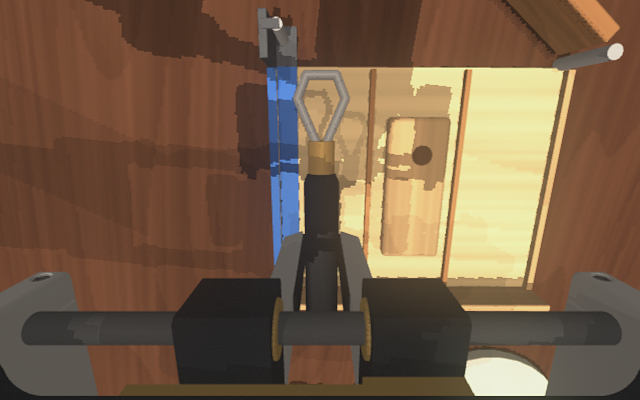

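```bash
python3 - <<'E'
from h import *
z=np.load('w5.npz');P=z['P'];im=z['im']
q=(P-[505,105,0])@Rot.from_euler('z',6.3,degrees=True).as_matrix()
for r in (110,200):
  for a,b in((262,300),(362,378),(455,472)):
    print(r,[(u,*q[r,u].round().astype(int),*im[r,u]) for u in range(a,b,2)])
m=(q[...,2]>60)&(np.mgrid[0:400,0:640][0]<230); print(np.nanmedian(q[m],0))
E
```

```text
110 [(262, np.int64(-127), np.int64(63), np.int64(2), np.uint8(79), np.uint8(55), np.uint8(47)), (264, np.int64(-126), np.int64(64), np.int64(0), np.uint8(79), np.uint8(55), np.uint8(47)), (266, np.int64(-124), np.int64(64), np.int64(1), np.uint8(78), np.uint8(54), np.uint8(45)), (268, np.int64(-122), np.int64(64), np.int64(0), np.uint8(69), np.uint8(78), np.uint8(110)), (270, np.int64(-119), np.int64(63), np.int64(10), np.uint8(65), np.uint8(93), np.uint8(142)), (272, np.int64(-118), np.int64(63), np.int64(11), np.uint8(63), np.uint8(91), np.uint8(140)), (274, np.int64(-116), np.int64(63), np.int64(12), np.uint8(64), np.uint8(93), np.uint8(143)), (276, np.int64(-114), np.int64(63), np.int64(11), np.uint8(67), np.uint8(89), np.uint8(130)), (278, np.int64(-113), np.int64(63), np.int64(5), np.uint8(85), np.uint8(91), np.uint8(113)), (280, np.int64(-112), np.int64(63), np.int64(5), np.uint8(66), np.uint8(94), np.uint8(144)), (282, np.int64(-110), np.int64(63), np.int64(6), np.uint8(66), np.uint8(93), np.uint8(143)), (284, np.int64(-108), np.int64(63), np.int64(6), np.uint8(65), np.uint8
[... 5029 characters left out ...]
, (459, np.int64(45), np.int64(-13), np.int64(4), np.uint8(239), np.uint8(236), np.uint8(172)), (461, np.int64(47), np.int64(-13), np.int64(4), np.uint8(239), np.uint8(235), np.uint8(172)), (463, np.int64(49), np.int64(-13), np.int64(4), np.uint8(239), np.uint8(235), np.uint8(170)), (465, np.int64(50), np.int64(-13), np.int64(5), np.uint8(239), np.uint8(235), np.uint8(170)), (467, np.int64(51), np.int64(-13), np.int64(5), np.uint8(239), np.uint8(235), np.uint8(171)), (469, np.int64(53), np.int64(-13), np.int64(6), np.uint8(239), np.uint8(235), np.uint8(170)), (471, np.int64(55), np.int64(-13), np.int64(5), np.uint8(239), np.uint8(235), np.uint8(170))]
[-77.83310203  32.80248644 100.78555757]
```

Tray frame confirmed by the strips (±37.5). Tool underside sits ~11 below the fingertips, so release with the tips at ~15.5.

{"name": "jog_arm", "arguments": {"deltas": [{"dx":20,"dy":2,"dz":1.8,"yaw":0},{"dx":25,"dy":0,"dz":0,"yaw":0},{"dx":15,"dy":0,"dz":0,"yaw":0},{"dx":8,"dy":0,"dz":0,"yaw":0},{"dx":4,"dy":0,"dz":0,"yaw":0},{"dx":2,"dy":0,"dz":0,"yaw":0},{"dx":1,"dy":0,"dz":0,"yaw":0},{"dx":0,"dy":0,"dz":0,"yaw":0},{"dx":0,"dy":0,"dz":0,"yaw":0}]}}

```text
t: 21.95
tool_pos: [433.4, 76.4, 217.1]
orientation: [88.7, 89.9, 5.0]
ft_force: [-0.9, -0.6, 0.1]
width: 0.209
```

{"name": "jog_arm", "arguments": {"deltas": [{"dx":1.3,"dy":0,"dz":0,"yaw":0},{"dx":0.7,"dy":0,"dz":0,"yaw":0},{"dx":0,"dy":0,"dz":0,"yaw":0},{"dx":0,"dy":0,"dz":0,"yaw":0}]}}

```text
t: 22.35
tool_pos: [433.2, 76.5, 214.7]
orientation: [146.9, 90.0, 63.2]
ft_force: [-0.2, -0.8, -0.6]
width: 0.21
```

{"name": "jog_arm", "arguments": {"deltas": [{"dx":0,"dy":0,"dz":0,"yaw":0},{"dx":0,"dy":0,"dz":0,"yaw":0},{"dx":0,"dy":0,"dz":0,"yaw":0},{"dx":-15,"dy":0,"dz":0,"yaw":0},{"dx":-35,"dy":0,"dz":0,"yaw":0},{"dx":-35,"dy":0,"dz":0,"yaw":0},{"dx":0,"dy":0,"dz":0,"yaw":0},{"dx":0,"dy":0,"dz":0,"yaw":0}], "gripper": 0.1}}

```text
t: 23.15
tool_pos: [433.2, 76.4, 300.1]
orientation: [86.9, 89.9, 3.2]
ft_force: [0.4, -0.1, -0.3]
width: 0.444
```

```bash
python3 - <<'E'
from h import *
plan(453.2,-436.4,100,-93.8)
im,d,P=cloud('wrist'); np.savez('w6.npz',im=im,P=P); save('w6',im)
v,u=np.mgrid[0:400,0:640]
q=(P-[505,105,4])@Rot.from_euler('z',6.3,degrees=True).as_matrix()
m=(abs(q[...,0]+75)<33)&(abs(q[...,1])<95)&(q[...,2]>8)&(q[...,2]<25)&(v<310)&(abs(u-320)<80)
p=q[m]; print(len(p),cv2.minAreaRect(p[:,:2].astype(np.float32)),np.percentile(p[:,2],[5,50,95]))
E
```

```text
t 23.15 tcp [433.2  76.4 300.1] jaw 6.3 j6 -5.4 w 0.444 F [ 0.4 -0.1 -0.3] | yaw -1.394 d [   1.1 -510.4   54. ] dist 513
3760 ((-74.11053466796875, -1.7046890258789062), (30.215566635131836, 163.70831298828125), 2.0833401679992676) [10.84685733 18.44658104 20.28272373]
```

Loop tool is in channel 1 (−74, −2, flat). Now the knife.

{"name": "jog_arm", "arguments": {"deltas": [{"dx":0,"dy":0,"dz":0,"yaw":0.14},{"dx":0,"dy":0,"dz":0,"yaw":0.147},{"dx":0,"dy":0,"dz":0,"yaw":0.146},{"dx":0,"dy":0,"dz":0,"yaw":0.146},{"dx":0,"dy":0,"dz":0,"yaw":0.146},{"dx":0,"dy":0,"dz":0,"yaw":0.146},{"dx":0,"dy":0,"dz":0,"yaw":0.146},{"dx":0,"dy":0,"dz":0,"yaw":0.146},{"dx":0,"dy":0,"dz":0,"yaw":0.146},{"dx":0,"dy":0,"dz":0,"yaw":0.146},{"dx":0,"dy":0,"dz":0,"yaw":0.146},{"dx":0,"dy":0,"dz":0,"yaw":0.146}]}}

```text
t: 24.4
tool_pos: [432.5, 76.4, 297.8]
orientation: [3.8, 89.8, 179.6]
ft_force: [0.3, -0.5, 0.9]
width: 0.454
```

{"name": "jog_arm", "arguments": {"deltas": [{"dx":0,"dy":39.3,"dz":-4.15,"yaw":0},{"dx":0,"dy":39.3,"dz":-4.15,"yaw":0},{"dx":0,"dy":39.3,"dz":-4.15,"yaw":0},{"dx":0,"dy":39.3,"dz":-4.15,"yaw":0},{"dx":0,"dy":39.3,"dz":-4.15,"yaw":0},{"dx":0,"dy":39.3,"dz":-4.15,"yaw":0},{"dx":0,"dy":39.3,"dz":-4.15,"yaw":0},{"dx":0,"dy":39.3,"dz":-4.15,"yaw":0},{"dx":0,"dy":39.3,"dz":-4.15,"yaw":0},{"dx":0,"dy":39.3,"dz":-4.15,"yaw":0},{"dx":0,"dy":39.3,"dz":-4.15,"yaw":0},{"dx":0,"dy":39.3,"dz":-4.15,"yaw":0}]}}

```text
t: 25.6
tool_pos: [451.1, -398.7, 297.2]
orientation: [-47.4, 89.8, 128.8]
ft_force: [0.1, 0.3, 0.9]
width: 0.45
```

{"name": "jog_arm", "arguments": {"deltas": [{"dx":0,"dy":38.8,"dz":-4.2,"yaw":0},{"dx":0,"dy":0,"dz":0,"yaw":0},{"dx":0,"dy":0,"dz":0,"yaw":0},{"dx":0,"dy":0,"dz":0,"yaw":0}]}}

```text
t: 26.0
tool_pos: [453.0, -435.1, 298.1]
orientation: [-53.9, 89.8, 122.3]
ft_force: [-0.1, 0.6, 0.6]
width: 0.447
```

```bash
python3 - <<'E'
from h import *
plan(453.2,-436.4,3,-93.8)
im,d,P=cloud('wrist'); save('w7',im)
hsv=cv2.cvtColor(im,cv2.COLOR_RGB2HSV)
m=((hsv[...,0]<8)|(hsv[...,0]>172))&(hsv[...,1]>150)&(P[...,2]>10)&(P[...,2]<26)&(np.mgrid[0:400,0:640][0]<300)
p=P[m]; print(len(p),cv2.minAreaRect(p[:,:2].astype(np.float32)),p.mean(0))
E
```

```text
t 26.0 tcp [ 453.  -435.1  298.1] jaw -93.8 j6 43.6 w 0.447 F [-0.1  0.6  0.6] | yaw 0.0 d [96.1  1.6 -0.6] dist 96
2499 ((446.3056640625, -438.4173583984375), (19.620405197143555, 108.12328338623047), 86.49162292480469) [ 447.31609308 -438.40643516   20.16094158]
```

{"name": "jog_arm", "arguments": {"deltas": [{"dx":20,"dy":3,"dz":-0.6,"yaw":0},{"dx":25,"dy":0,"dz":0,"yaw":0},{"dx":20,"dy":0,"dz":0,"yaw":0},{"dx":15,"dy":0,"dz":0,"yaw":0},{"dx":9,"dy":0,"dz":0,"yaw":0},{"dx":5,"dy":0,"dz":0,"yaw":0},{"dx":0,"dy":0,"dz":0,"yaw":0},{"dx":0,"dy":0,"dz":0,"yaw":0},{"dx":0,"dy":0,"dz":0,"yaw":0}]}}

```text
t: 26.95
tool_pos: [454.0, -439.6, 206.5]
orientation: [137.8, 89.9, -46.0]
ft_force: [-0.5, -0.3, -0.1]
width: 0.453
```

{"name": "jog_arm", "arguments": {"deltas": [{"dx":0,"dy":0,"dz":0,"yaw":0},{"dx":0,"dy":0,"dz":0,"yaw":0},{"dx":0,"dy":0,"dz":0,"yaw":0},{"dx":0,"dy":0,"dz":0,"yaw":0},{"dx":-15,"dy":0,"dz":0,"yaw":0},{"dx":-30,"dy":0,"dz":0,"yaw":0},{"dx":-45,"dy":0,"dz":0,"yaw":0},{"dx":0,"dy":0,"dz":0,"yaw":0},{"dx":0,"dy":0,"dz":0,"yaw":0},{"dx":0,"dy":0,"dz":0,"yaw":0}], "gripper": 1}}

```text
t: 27.95
tool_pos: [453.2, -439.0, 294.3]
orientation: [-47.1, 89.8, 129.1]
ft_force: [-0.0, -0.3, -1.0]
width: 0.209
```

```bash
python3 -c "
from h import *
plan(581.7,93.4,98,6.3)"
```

```text
t 27.95 tcp [ 453.2 -439.   294.3] jaw -93.8 j6 43.4 w 0.209 F [-0.  -0.3 -1. ] | yaw 1.395 d [  -1.8 -186.1  515.1] dist 548
```

{"name": "jog_arm", "arguments": {"deltas": [{"dx":0,"dy":0,"dz":0,"yaw":-0.14},{"dx":0,"dy":0,"dz":0,"yaw":-0.147},{"dx":0,"dy":0,"dz":0,"yaw":-0.146},{"dx":0,"dy":0,"dz":0,"yaw":-0.146},{"dx":0,"dy":0,"dz":0,"yaw":-0.146},{"dx":0,"dy":0,"dz":0,"yaw":-0.146},{"dx":0,"dy":0,"dz":0,"yaw":-0.146},{"dx":0,"dy":0,"dz":0,"yaw":-0.146},{"dx":0,"dy":0,"dz":0,"yaw":-0.146},{"dx":0,"dy":0,"dz":0,"yaw":-0.146},{"dx":0,"dy":0,"dz":0,"yaw":-0.146},{"dx":0,"dy":0,"dz":0,"yaw":-0.146}]}}

```text
t: 29.15
tool_pos: [453.3, -439.0, 293.3]
orientation: [-147.6, 89.7, 129.1]
ft_force: [-0.1, 0.2, -1.0]
width: 0.21
```

{"name": "jog_arm", "arguments": {"deltas": [{"dx":0,"dy":13.3,"dz":-36.8,"yaw":0},{"dx":0,"dy":13.3,"dz":-36.8,"yaw":0},{"dx":0,"dy":13.3,"dz":-36.8,"yaw":0},{"dx":0,"dy":13.3,"dz":-36.8,"yaw":0},{"dx":0,"dy":13.3,"dz":-36.8,"yaw":0},{"dx":0,"dy":13.3,"dz":-36.8,"yaw":0},{"dx":0,"dy":13.3,"dz":-36.8,"yaw":0},{"dx":0,"dy":13.3,"dz":-36.8,"yaw":0},{"dx":0,"dy":13.3,"dz":-36.8,"yaw":0},{"dx":0,"dy":13.3,"dz":-36.8,"yaw":0},{"dx":0,"dy":13.3,"dz":-36.8,"yaw":0},{"dx":0,"dy":13.3,"dz":-36.8,"yaw":0}]}}

```text
t: 30.35
tool_pos: [563.4, 18.6, 293.7]
orientation: [-101.2, 89.8, 175.1]
ft_force: [0.2, 0.7, -0.8]
width: 0.209
```

{"name": "jog_arm", "arguments": {"deltas": [{"dx":0,"dy":13.3,"dz":-36.8,"yaw":0},{"dx":0,"dy":13.3,"dz":-36.7,"yaw":0},{"dx":0,"dy":0,"dz":0,"yaw":0},{"dx":0,"dy":0,"dz":0,"yaw":0},{"dx":0,"dy":0,"dz":0,"yaw":0}]}}

```text
t: 30.85
tool_pos: [581.7, 92.2, 294.5]
orientation: [-81.6, 89.8, -165.3]
ft_force: [0.5, 0.1, 0.1]
width: 0.209
```

```bash
python3 - <<'E'
from h import *
plan(581.7,93.4,14,6.3)
im,d,P=cloud('wrist'); save('w8',im)
q=(P-[505,105,0])@Rot.from_euler('z',6.3,degrees=True).as_matrix()
v,u=np.mgrid[0:400,0:640]
m=(q[...,2]>60)&(v<220)&(abs(u-320)<60); p=q[m]; print(len(p),np.nanmedian(p,0),np.percentile(p[:,2],[5,95]),cv2.minAreaRect(p[:,:2].astype(np.float32)))
E
```

```text
t 30.85 tcp [581.7  92.2 294.5] jaw 6.3 j6 -4.0 w 0.209 F [0.5 0.1 0.1] | yaw -0.0 d [81.5  0.4 -1.3] dist 81
4846 [ 74.21736153  41.50914457 102.95128008] [ 99.96415838 109.73360218] ((74.2809066772461, 39.388031005859375), (82.13567352294922, 19.968931198120117), 89.36483764648438)
```

View pics/w8.png

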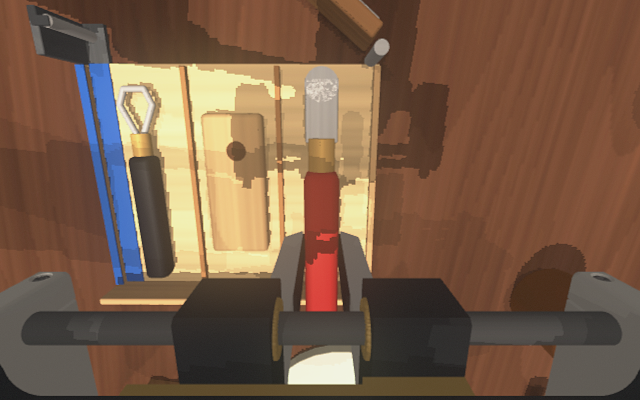

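Loop tool and rib lie well in channels 1 and 2; knife hangs over channel 3 (x = +74). Lowering.

{"name": "jog_arm", "arguments": {"deltas": [{"dx":20,"dy":0.5,"dz":-1.3,"yaw":0},{"dx":25,"dy":0,"dz":0,"yaw":0},{"dx":15,"dy":0,"dz":0,"yaw":0},{"dx":8,"dy":0,"dz":0,"yaw":0},{"dx":4,"dy":0,"dz":0,"yaw":0},{"dx":2,"dy":0,"dz":0,"yaw":0},{"dx":2,"dy":0,"dz":0,"yaw":0},{"dx":0,"dy":0,"dz":0,"yaw":0},{"dx":0,"dy":0,"dz":0,"yaw":0},{"dx":0,"dy":0,"dz":0,"yaw":0}]}}

```text
t: 31.9
tool_pos: [582.7, 94.4, 220.1]
orientation: [92.0, 89.9, 8.3]
ft_force: [-0.1, 1.0, -0.7]
width: 0.21
```

{"name": "jog_arm", "arguments": {"deltas": [{"dx":1,"dy":0,"dz":0,"yaw":0},{"dx":1,"dy":0,"dz":0,"yaw":0},{"dx":0,"dy":0,"dz":0,"yaw":0},{"dx":0,"dy":0,"dz":0,"yaw":0}]}}

```text
t: 32.3
tool_pos: [582.6, 94.3, 217.6]
orientation: [-122.5, 90.0, 153.9]
ft_force: [-0.2, 0.2, -0.8]
width: 0.209
```

{"name": "jog_arm", "arguments": {"deltas": [{"dx":1,"dy":0,"dz":0,"yaw":0},{"dx":1,"dy":0,"dz":0,"yaw":0},{"dx":0,"dy":0,"dz":0,"yaw":0},{"dx":0,"dy":0,"dz":0,"yaw":0}]}}

```text
t: 32.7
tool_pos: [582.6, 94.3, 215.6]
orientation: [-129.8, 90.0, 146.5]
ft_force: [0.9, 0.0, -1.2]
width: 0.208
```

{"name": "jog_arm", "arguments": {"deltas": [{"dx":0,"dy":0,"dz":0,"yaw":0},{"dx":0,"dy":0,"dz":0,"yaw":0},{"dx":0,"dy":0,"dz":0,"yaw":0},{"dx":-15,"dy":0,"dz":0,"yaw":0},{"dx":-35,"dy":0,"dz":0,"yaw":0},{"dx":-40,"dy":0,"dz":0,"yaw":0},{"dx":0,"dy":0,"dz":0,"yaw":0},{"dx":0,"dy":0,"dz":0,"yaw":0}], "gripper": 0.1}}

```text
t: 33.5
tool_pos: [582.7, 94.3, 306.6]
orientation: [87.5, 89.9, 3.8]
ft_force: [-0.2, 0.1, -1.6]
width: 0.453
```

```bash
python3 - <<'E'
from h import *
plan(505,105,14,6.3)
im,d,P=cloud('wrist'); np.savez('w9.npz',im=im,P=P); save('w9',im)
q=(P-[505,105,4])@Rot.from_euler('z',6.3,degrees=True).as_matrix()
v,u=np.mgrid[0:400,0:640]
for c in(-75,0,75):
    m=(abs(q[...,0]-c)<33)&(abs(q[...,1])<95)&(q[...,2]>8)&(q[...,2]<26)&(v<275)
    p=q[m]; print(len(p),cv2.minAreaRect(p[:,:2].astype(np.float32)),np.percentile(p[:,2],[5,50,95]).round(1))
# gate: top edge in world
m=(P[...,2]>44)&(P[...,2]<58)&(v<200); p=P[m]; print(len(p),p.min(0),p.max(0),np.round(cv2.fitLine(p[:,:2].astype(np.float32),cv2.DIST_HUBER,0,.01,.01).ravel(),3))
# push points in world at hinge-frame (-160,y) for gate angles
Rt=Rot.from_euler('z',6.3,degrees=True).as_matrix(); H=np.array([505,105,0])+Rt@[113,101,0]; print('H',H)
for th in(.72,.69,.5,.35,.2,.1,.05,0,-.02):
    R=Rt@Rot.from_euler('z',-th).as_matrix()
    print(th,(H+R@[-160,12,0])[:2].round(1),(H+R@[-160,28,0])[:2].round(1),"jaw",round(6.3-np.degrees(th),1))
E
```

```text
t 33.5 tcp [582.7  94.3 306.6] jaw 6.3 j6 -3.9 w 0.453 F [-0.2  0.1 -1.6] | yaw 0.0 d [ 93.4 -76.2 -19.1] dist 122
4177 ((-78.23949432373047, -1.8108062744140625), (163.09957885742188, 30.44890594482422), 88.16376495361328) [ 9.9 17.9 20.3]
7330 ((-0.5917091369628906, -0.43084716796875), (50.33110427856445, 118.39833068847656), 0.026490909978747368) [11.4 13.2 14.4]
3908 ((74.08751678466797, 1.1041336059570312), (19.989818572998047, 162.94020080566406), 0.002481702482327819) [ 9.9 17.8 19.9]
1978 [370.64934744 187.76426928  44.0004395 ] [610.00813989 247.52321788  51.66704725] [9.92000e-01 1.28000e-01 5.07901e+02 2.23730e+02]
H [606.23442255 217.79003365   0.        ]
0.72 [482.  319.3] [491.1 332.4] jaw -35.0
0.69 [479.  315.5] [487.7 328.9] jaw -33.2
0.5 [462.8 289.7] [468.9 304.5] jaw -22.3
0.35 [453.7 267.5] [457.5 283. ] jaw -13.8
0.2 [448.  244.1] [449.4 260.1] jaw -5.2
0.1 [446.1 228.2] [446.  244.2] jaw 0.6
0.05 [445.8 220.2] [444.8 236.2] jaw 3.4
0 [445.9 212.2] [444.1 228.1] jaw 6.3
-0.02 [446. 209.] [444.  224.8] jaw 7.4
```

All three are in their channels, let go. Now close the fingers and go outside the gate.

{"name": "jog_arm", "arguments": {"deltas": [{"dx":0,"dy":-6.4,"dz":-33,"yaw":0},{"dx":0,"dy":-6.4,"dz":-33,"yaw":0},{"dx":0,"dy":-6.4,"dz":-33,"yaw":0},{"dx":0,"dy":-6.4,"dz":-33,"yaw":0},{"dx":0,"dy":-6.4,"dz":-33,"yaw":0},{"dx":0,"dy":-6.4,"dz":-33,"yaw":0},{"dx":0,"dy":-6.4,"dz":-33,"yaw":0},{"dx":0,"dy":-6.5,"dz":-33,"yaw":0},{"dx":0,"dy":0,"dz":0,"yaw":0},{"dx":0,"dy":0,"dz":0,"yaw":0}], "gripper": 1}}

```text
t: 34.55
tool_pos: [501.9, 351.3, 303.8]
orientation: [-57.7, 89.8, -141.3]
ft_force: [0.1, 0.3, 0.1]
width: 0.005
```

```bash
python3 - <<'E'
from h import *
plan(505,105,18,6.3)
im,d,P=cloud('top'); save('t3',im[100:250,80:440]); np.savez('t3.npz',im=im,P=P)
v,u=np.mgrid[0:400,0:640]
m=(P[...,2]>42)&(P[...,2]<56)&(u>105)&(u<176)&(v>130)&(v<212); p=P[m]; print(len(p),cv2.minAreaRect(p[:,:2].astype(np.float32)))
E
```

```text
t 34.55 tcp [501.9 351.3 303.8] jaw 6.4 j6 22.1 w 0.005 F [0.1 0.3 0.1] | yaw 0.002 d [ 87.3 -23.7 244.9] dist 261
461 ((521.0283813476562, 279.3502197265625), (18.12755584716797, 219.18577575683594), 56.07791519165039)
```

View pics/t3.png

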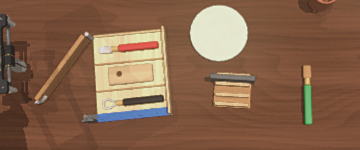

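Crop: knife (far), rib, loop tool in channels 3, 2, 1; brush and scraper in place; gate still open. Descend and push.

{"name": "jog_arm", "arguments": {"deltas": [{"dx":25,"dy":0,"dz":0,"yaw":0},{"dx":30,"dy":0,"dz":0,"yaw":0},{"dx":20,"dy":0,"dz":0,"yaw":0},{"dx":11,"dy":0,"dz":0,"yaw":0},{"dx":0,"dy":0,"dz":0,"yaw":0},{"dx":0,"dy":0,"dz":0,"yaw":0}]}}

```text
t: 35.2
tool_pos: [503.3, 350.6, 220.1]
orientation: [106.9, 90.0, 23.2]
ft_force: [-0.3, 0.8, 1.7]
width: 0.002
```

{"name": "jog_arm", "arguments": {"deltas": [{"dx":0,"dy":-7,"dz":8.5,"yaw":0},{"dx":0,"dy":-7,"dz":8.5,"yaw":0},{"dx":0,"dy":-7,"dz":8.5,"yaw":0},{"dx":0,"dy":-6,"dz":8,"yaw":0},{"dx":0,"dy":-6,"dz":8,"yaw":0},{"dx":0,"dy":-6,"dz":8,"yaw":0},{"dx":0,"dy":-6,"dz":8,"yaw":0},{"dx":0,"dy":-6,"dz":8,"yaw":0},{"dx":0,"dy":-3.5,"dz":4,"yaw":0},{"dx":0,"dy":0,"dz":0,"yaw":0}]}}

```text
t: 36.2
tool_pos: [455.5, 275.3, 219.6]
orientation: [-72.0, 89.9, -155.7]
ft_force: [0.2, -0.2, 1.1]
width: 0.005
```

```bash
python3 - <<'E'
from h import *
plan(505,105,18,6.3)
im,d,P=cloud('scene'); save('s4',im)
E
```

```text
t 36.2 tcp [455.5 275.3 219.6] jaw 6.3 j6 17.4 w 0.005 F [ 0.2 -0.2  1.1] | yaw -0.0 d [  2.6  30.6 174.7] dist 177
```

{"name": "jog_arm", "arguments": {"deltas": [{"dx":0,"dy":-3,"dz":7,"yaw":0},{"dx":0,"dy":-3,"dz":7,"yaw":0},{"dx":0,"dy":-2.5,"dz":7,"yaw":0},{"dx":0,"dy":-2.5,"dz":7,"yaw":0},{"dx":0,"dy":-2,"dz":6,"yaw":0},{"dx":0,"dy":-1,"dz":4,"yaw":0},{"dx":0,"dy":-1,"dz":3,"yaw":0},{"dx":0,"dy":-0.5,"dz":3,"yaw":0},{"dx":0,"dy":0,"dz":3,"yaw":0},{"dx":0,"dy":0,"dz":2,"yaw":0},{"dx":0,"dy":0,"dz":0,"yaw":0}]}}

```text
t: 37.35
tool_pos: [445.9, 229.5, 219.9]
orientation: [172.2, 89.3, 88.1]
ft_force: [-2.9, 19.9, -3.7]
width: 0.006
```

```bash
python3 -c "
from h import *
plan(505,105,18,6.3)"
```

```text
t 37.35 tcp [445.9 229.5 219.9] jaw 5.9 j6 12.6 w 0.006 F [-2.9 19.9 -3.7] | yaw -0.007 d [  1.4  45.  130.3] dist 138
```

{"name": "jog_arm", "arguments": {"deltas": [{"dx":0,"dy":0,"dz":2,"yaw":0},{"dx":0,"dy":0,"dz":1,"yaw":0},{"dx":0,"dy":0,"dz":0,"yaw":0},{"dx":0,"dy":0,"dz":0,"yaw":0}]}}

```text
t: 37.75
tool_pos: [446.0, 227.4, 219.9]
orientation: [174.5, 89.2, 90.4]
ft_force: [-4.2, 23.6, -3.5]
width: 0.002
```

```bash
python3 -c "
from h import *
plan(505,105,18,6.3)
im,d,P=cloud('wrist'); save('w10',im); np.savez('w10.npz',im=im,P=P)
im,d,P=cloud('scene'); np.savez('s10.npz',im=im,P=P); save('s10',cv2.resize(im[110:250,340:520],None,fx=4,fy=4,interpolation=cv2.INTER_CUBIC))
"
```

```text
t 37.75 tcp [446.  227.4 219.9] jaw 5.9 j6 12.2 w 0.002 F [-4.2 23.6 -3.5] | yaw -0.008 d [  1.2  45.2 128.1] dist 136
```

View pics/s10.png

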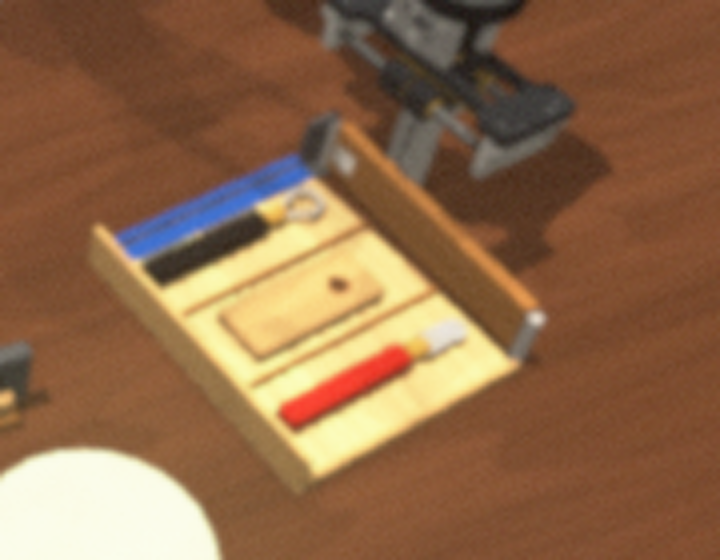

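The gate is nearly shut (free end by the pin), force steady; push on.

{"name": "jog_arm", "arguments": {"deltas": [{"dx":0,"dy":0,"dz":1.5,"yaw":0},{"dx":0,"dy":0,"dz":1.5,"yaw":0},{"dx":0,"dy":0,"dz":0,"yaw":0}]}}

```text
t: 38.15
tool_pos: [446.4, 221.0, 219.7]
orientation: [-179.8, 89.8, 96.5]
ft_force: [-2.3, 6.8, -0.3]
width: 0.007
```

{"name": "jog_arm", "arguments": {"deltas": [{"dx":0,"dy":0,"dz":1.5,"yaw":0},{"dx":0,"dy":0,"dz":1.5,"yaw":0},{"dx":0,"dy":0,"dz":0,"yaw":0}]}}

```text
t: 38.45
tool_pos: [446.6, 219.8, 219.8]
orientation: [178.9, 89.4, 94.9]
ft_force: [-3.9, 18.8, -1.5]
width: 0.004
```

```bash
python3 -c "
from h import *
plan(505,105,18,6.3)"
```

```text
t 38.45 tcp [446.6 219.8 219.8] jaw 6.0 j6 11.5 w 0.004 F [-3.9 18.8 -1.5] | yaw -0.005 d [  1.6  45.5 120.5] dist 129
```

Force dropped (snap), then rose against the stop at y≈120.5, which matches the shut gate. Back off and check.

{"name": "jog_arm", "arguments": {"deltas": [{"dx":0,"dy":0,"dz":-6,"yaw":0},{"dx":0,"dy":0,"dz":-15,"yaw":0},{"dx":0,"dy":0,"dz":-30,"yaw":0},{"dx":-40,"dy":0,"dz":-20,"yaw":0},{"dx":-45,"dy":0,"dz":0,"yaw":0},{"dx":-45,"dy":0,"dz":0,"yaw":0},{"dx":0,"dy":0,"dz":0,"yaw":0},{"dx":0,"dy":0,"dz":0,"yaw":0},{"dx":0,"dy":0,"dz":0,"yaw":0}]}}

```text
t: 39.35
tool_pos: [438.6, 287.0, 348.3]
orientation: [-64.1, 89.8, -147.8]
ft_force: [0.1, 0.4, -1.2]
width: 0.007
```

```bash
python3 - <<'E'
from h import *
plan(505,105,18,6.3)
R=Rot.from_euler('z',6.3,degrees=True).as_matrix()
im,d,P=cloud('scene'); save('s11',cv2.resize(im[110:250,340:520],None,fx=4,fy=4,interpolation=cv2.INTER_CUBIC))
im,d,P=cloud('top'); q=(P-[505,105,0])@R
m=(q[...,2]>43)&(q[...,2]<57)&(q[...,1]>80)&(q[...,1]<135)&(abs(q[...,0])<108); p=q[m]
print('gate',len(p),cv2.minAreaRect(p[:,:2].astype(np.float32)),np.round(cv2.fitLine(p[:,:2].astype(np.float32),cv2.DIST_L2,0,.01,.01).ravel(),3))
v,u=np.mgrid[0:400,0:640]
for c in(-75,0,75):
    m=(abs(q[...,0]-c)<30)&(abs(q[...,1])<92)&(q[...,2]>11)&(q[...,2]<30)
    p=q[m]; print(len(p),cv2.minAreaRect(p[:,:2].astype(np.float32)))
for n,m in(("brush",(u>378)&(u<396)&(v>160)&(v<226)&(P[...,2]>8)),("scraper",(u>285)&(u<340)&(v>170)&(v<186)&(P[...,2]>50))):
    print(n,cv2.minAreaRect(P[m][:,:2].astype(np.float32)))
E
```

```text
t 39.35 tcp [438.6 287.  348.3] jaw 6.3 j6 19.3 w 0.007 F [ 0.1  0.4 -1.2] | yaw 0.0 d [131.4  46.4 188. ] dist 234
gate 413 ((0.7308807373046875, 108.02427673339844), (17.937837600708008, 214.57626342773438), 88.88539123535156) [ 1.00000e+00 -4.00000e-03  5.97000e-01  1.06632e+02]
417 ((-77.58767700195312, -1.3317794799804688), (165.0833282470703, 27.39467430114746), 88.50662231445312)
806 ((-0.49666404724121094, 0.305511474609375), (52.288700103759766, 120.05928802490234), 0.1566062718629837)
440 ((72.39949798583984, 0.80718994140625), (26.874858856201172, 164.11029052734375), 1.6693577766418457)
brush ((452.63897705078125, -376.28948974609375), (164.15077209472656, 20.721656799316406), 0.04304121434688568)
scraper ((490.0681457519531, -171.47264099121094), (116.01770782470703, 14.993632316589355), 86.93712615966797)
```

View pics/s11.png

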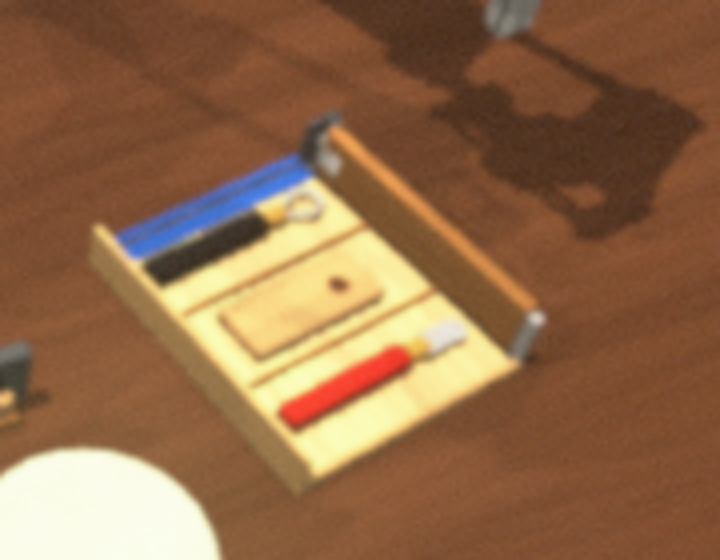

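Gate angle is about 0 (midline at y ≈ 107, as when shut), all three tools lie in their channels, bystanders unmoved, arm clear.

```bash
python3 -c "
from bench import manip
print(manip.hand_in())"
```

```text
the job is handed in; nothing more can be done
None
```

The tray is packed and the gate is shut, and I handed the job in at about 39.5 s. The robot reports no verdict, so what follows is what my own checks showed.

**What I did:** I stood the rib on the bat, let go, tipped it flat with a finger, then picked it up again and laid it in channel 2. The loop tool went into channel 1 and the knife into channel 3. After that I pushed the gate shut with closed fingers. The push force reached about 24 N, dropped to about 7 N as the latch snapped, then rose again against the stop.

**Last checks** (top camera, before handing in):

| Item | Result |
|---|---|
| Loop tool | 2.6 mm off its channel centre line, within 2° of its direction |
| Rib | 0.5 mm off, within 0.2° |
| Knife | 2.6 mm off, within 1.7° |
| Gate | within about 0.005 rad of shut, with its midline where the shut gate's should be |
| Brush and scraper | within 0.5 mm of where they began |
| Arm | clear of everything, no contact force |

**Not confirmed or in disagreement:**
- **Latch bolt:** I could not measure it directly. That it is out rests on the force drop and the gate staying shut after I backed away.
- **Loop tool position:** readings differed between views, from −74 to −78 mm along the tray, all well inside the limit.
- **Rib on the bat:** one top-camera measurement was unusable because the gripper was in the way, so I used the wrist camera's, which agreed with the rib's size.

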